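Prop a ring mandrel with a screw jack

TASK

The free end of the steel ring mandrel that sticks out of its bench clamp needs a support before a ring is hammered on it. Carry the small screw jack over by its column (never lift it by the knob) and stand it on the bench with its V-block under the last few centimetres of the mandrel's thin end, the V centred under the mandrel and running along it. Then turn the jack's knob clockwise until the V just bears snugly against the mandrel without forcing it up, let go, and leave the other things on the bench where they are.

Things in the scene. Friction and masses are not known exactly. Their poses are not given: they have to be found in the camera images.
- jack: loose screw jack, about 0.8 to 1.1 kg: grey base plate 165 x 80 x 12 mm, open aluminium column, black knob on top, steel table with a V-block reaching out to one side over the base. Origin: under the base, straight below the knob's axis; z up, x from the column to the V-block, whose groove runs along y, 85 mm from the knob's axis. The base spans x -55 to +110, y -40 to +40 mm
- carry_block (a point): centre of the block at the top of the jack's column, the place to carry it by: 44 mm (jack's x) by 58 mm (jack's y), 22 mm high (168 to 190 mm above the bench), straight below the knob. The column below it is as wide, but open on the +x side, with a back plate 8 mm thick
- knob_center (a point): middle of the jack's black ribbed knob: 42 mm across, 20 mm high, its axis upright, 208 mm above the bench (it spans 198 to 218 mm). Clockwise seen from above raises the V, 24 mm a turn (3.8 mm a radian). It stays where it is left. Steady friction 0.10 N m; each newton the V presses on something adds 0.004 N m
- v_root (a point): bottom line of the V-groove at the middle of its 26 mm length; at the start 111.5 mm above the bench, the table fully down; the knob lifts it by up to 38 mm. The V is 120 degrees wide, its lips 4.6 mm above the bottom line; the block is 36 mm wide (jack's x); the table under it is 44 mm wide (jack's y), ends 25 mm beyond the V and never touches the bench
- mandrel_stand: grey stand fixed to the bench, base 120 (x) x 84 mm, 195 mm tall; origin under the middle of its base, z up. Its clamp head, with a side lever, holds the mandrel, a round tapered steel bar with a brass ring on it: level, over the line x = 0 from y = -42 (24 mm thick) to y = -252 mm (free end, 13 mm thick). The head is set at any height: the bar's axis is 132 to 142 mm above the bench
- below_tip (a point): point on the bench straight below the end face of the mandrel's thin free end; its frame is turned like the stand's, so the mandrel runs back from here along +y. How high the mandrel is above it is not reported. The clamp is stiff: the free end yields upward by only about 1 mm under 20 N
- jack_knob: the jack's knob by itself; origin at the centre of its underside, z up; the frame turns with the knob (clockwise seen from above as the V rises). Not for lifting the jack
- chasing_hammer: bystander: small hammer with ash handle, 200 mm long; origin under its middle
- pliers_flat: bystander: pliers with red handles, 129 mm long; origin under their middle
- dropper_bottle: bystander: small white plastic bottle with a pointed spout, 30 mm wide, 86 mm tall; origin under its middle
- glue_pot: bystander: amber jar with black lid, 42 mm wide, 54 mm tall; origin under its middle
- alu_cup: bystander: white metal cup upside down, 57 mm wide, 48 mm tall; origin under its middle

How it is judged (in metres and radians):
At the end, for the whole second after the job is handed in: The jack stands upright on the bench, at rest and released, its V-block under the last 5 to 75 mm of the mandrel's thin free end (middle of the V to the end face), the V centred under the mandrel's axis within 4 mm and running along it within 0.12 rad, and presses up on the mandrel with 1 to 15 N (contact force between jack and mandrel_stand between 1 and 15 N and y of v_root in the frame of below_tip between 0.005 and 0.075 m and x of v_root in the frame of below_tip between -0.004 and 0.004 m and angle between the y axis of jack and the y axis of below_tip, either way round below 0.12 rad and angle between jack's own z axis and vertical below 0.03 rad and height (world z) of jack below 0.003 m and linear speed of jack below 0.01 m/s); the robot touches nothing.
It fails at once if the mandrel is forced: the jack presses on it or its stand with more than 50 N (contact force between jack and mandrel_stand above 50 N).
It fails at once if the jack is lifted by its knob (more than 10 mm off the bench with the fingers on the knob) (contact force between the fingers and jack_knob above 2 N and height (world z) of jack above 0.01 m).
It fails at once if another thing on the bench is moved by more than 40 mm (distance of any of chasing_hammer, pliers_flat, dropper_bottle, glue_pot, alu_cup from where it was at the start of the episode above 0.04 m).
It also fails if it takes over 72 s, if anything falls off the work surface, if the arm or the gripper's body presses on something with over 40 N, if the wrist force passes 120 N, or if a joint passes its speed limit or range.

ROBOT

A 6-joint arm with a two-finger parallel gripper is mounted at the origin on the work surface; the furniture and walls round the work are solid. World frame = base frame: x ahead of the robot, y to its left, z up, the work surface at z = 0. Lengths are in m, angles in degrees, forces in N, time in s.
With the tool pointing down it reaches from about 0.275 to 0.775 m from the base axis. Payload 14.6 kg.
Tool frame: the origin (TCP) lies midway between the tips of the shut fingers; the grasp point (between the pads) lies 19 mm behind it; z points along the fingers, x is the direction in which the jaws open and shut, and the axes are right-handed (so a half turn about z gives the same grasp; the last joint's range is limited). The gripper opens to 85 mm and grips with 20 to 120 N. Pads are 22 mm wide; open, the fingers measure 114 mm over their backs; the gripper's body (76 mm by 85 mm) begins 54 mm behind the grasp point. The pads swing forward as they close: fully open they stand 13 mm farther back than shut.
Start: joints at [-84.7, 15.075, -2.767, 72.158, 0, 81.102], TCP at [0.129, -0.509, 0.231] pointing down, gripper open.
Joint ranges: [-151.79, 151.79], [-50.71, 97.33], [-67.44, 78.34], [-121.81, 120.89], [-77.56, 73.72], [-180, 180]. Speed limits (degrees/s): [108.29, 108.29, 147.25, 159.86, 180, 180].

INTERFACE

Orientations are given as a 3x3 rotation matrix whose columns are the frame's x, y, z axes.
In Python, from rig import env gives the robot as it stands.
- The arm moves only by the tool servo_tool, never from a script. Its argument "series" is a list that holds one entry, the list of rows, each a list of 7 numbers: the closure, from -1 (fully open) to 1 (shut), then the shift along the world's x, y, z in m, then the turn, a rotation vector about the world's x, y, z in degrees. In form: [[[fingers, x, y, z, rx, ry, rz], ...]]. A call has 1 to 20 rows; each row is the pose to reach, as a shift and turn from the pose commanded when the call began; what a row does not reach only later rows make up. A row lasts 1/8 s, in which the tool goes at most 62.5 mm and 10.7 degrees, less where a joint would pass 70% of its speed; a pose out of reach is approached as far as the arm can. A call with a gripper value outside its range is refused whole. The fingers move at their own pace and stop on an object; "squeeze" is the grip in N (left out, the last holds). Time passes only in rows, so rows that repeat a pose let the fingers close. It gives the time, the measured TCP pose, the force and the opening at its end, in the units of the state.
- env.observe(): the state, without advancing time (a new reading comes with each control period).
- env.get_image(name): name is "scene" or "top" or "wrist"; returns a dict with "color" (384x512x3 uint8, red, green, blue), "range_z" (384x512 float32, m along the optical axis (not along the pixel's ray), 0 where there is no reading), "fx", "fy", "cx", "cy" (pixels), "camera_from_world" (4x4, takes a point from world to camera coordinates). Camera axes: x right, y down, z forward; pixel columns grow to the right and rows downward; lengths in m; the calibration is good to about 2 mm. A picture is of the moment at which its call begins.
- env.hand_in(): hands the job in, once; it reports no verdict.
The state is a dict: "time_s": time; "joint_positions": joint angles; "qvel": joint speeds; "joint_efforts": joint torques, N m; "ee_pos": TCP position; "orientation": TCP orientation; "wrist_force": force on the tool from outside, world axes, zero at the start; "wrist_torque": the same for the moment, N m; "width": finger opening in m.
Only numpy, scipy, OpenCV 4.12 (cv2) and the standard library are available. Lean on these libraries where they do the work, as an engineer would, in place of code of your own. Each camera call takes 0.05 s, during which the arm holds its last target. There are 200 camera calls.

## Working session

There is one attempt and no reset: what is moved stays moved. The work goes in short steps, Python scripts to look and compute and a tool call to move; the robot and the scene stay as the last step left them, time stands still between calls to the robot, and variables do not carry over. Pictures are saved under pics/ and viewed, about 8 in all and at most 12, crops included, and the job is handed in when it is done.

Besides the shell and the picture viewer there is one more tool, called after "Call:" in YAML: its name, and indented under it one key for each argument. servo_tool: Moves the arm, as the interface text tells. Its arguments: {"type":"object","properties":{"series":{"type":"array"},"squeeze":{"type":"number"}},"required":["series"]}

```bash
mkdir -p pics; ls
cat > h.py <<'E'
from rig import env
import numpy as np, cv2
def grab(n):
    d=env.get_image(n); np.savez(''+n+'.npz',**{k:np.asarray(v) for k,v in d.items()}); return d
def load(n): return dict(np.load(''+n+'.npz'))
def cloud(d):
    z=d['range_z']; v,u=np.mgrid[:z.shape[0],:z.shape[1]]
    P=np.stack([(u-d['cx'])*z/d['fx'],(v-d['cy'])*z/d['fy'],z],-1)
    T=np.linalg.inv(d['camera_from_world']); W=P@T[:3,:3].T+T[:3,3]; W[z<=0]=np.nan; return W
def save(d,f,crop=None,s=1.5):
    im=d['color'][...,::-1]
    if crop: a,b,c,e=crop; im=im[b:e,a:c]
    cv2.imwrite('pics/'+f,cv2.resize(im,None,fx=s,fy=s,interpolation=cv2.INTER_CUBIC))
E
python3 - <<'E'
from h import *
o=env.observe(); print(o)
for n in('scene','top'):
    d=grab(n); save(d,n+'0.png'); print(n,np.linalg.inv(d['camera_from_world']).round(3))
E
```

```text
pics
{'time_s': 0.0, 'joint_positions': array([-8.47011360e+01,  1.50971317e+01, -2.80460191e+00,  7.21562972e+01,
        1.84879260e-03,  8.11024715e+01]), 'qvel': array([-0.08103408,  0.12285325, -0.00226995,  0.00970513, -0.04265251,
       -0.02813788]), 'joint_efforts': array([-2.73335118e-04, -6.37625813e+01,  3.84561646e+01,  1.39842712e-02,
       -4.47156356e-05,  4.11611268e-06]), 'ee_pos': array([ 0.12873784, -0.50869562,  0.23083511]), 'orientation': array([[ 2.45246300e-01, -9.69460803e-01, -6.14058454e-05],
       [-9.69460294e-01, -2.45246236e-01,  1.01147907e-03],
       [-9.95648860e-04, -1.88530970e-04, -9.99999487e-01]]), 'wrist_force': array([-1.38410794,  0.22111544, -0.55891253]), 'wrist_torque': array([-0.00627889,  0.03136547, -0.01717352]), 'width': 0.08518076606579036}
scene [[ 0.692  0.368 -0.622  1.169]
 [ 0.722 -0.365  0.588 -0.609]
 [-0.01  -0.855 -0.518  0.636]
 [ 0.     0.     0.     1.   ]]
top [[ 0.02  -0.998  0.064  0.489]
 [-1.    -0.019  0.019 -0.07 ]
 [-0.018 -0.064 -0.998  1.44 ]
 [ 0.     0.     0.     1.   ]]
```

View pics/scene0.png

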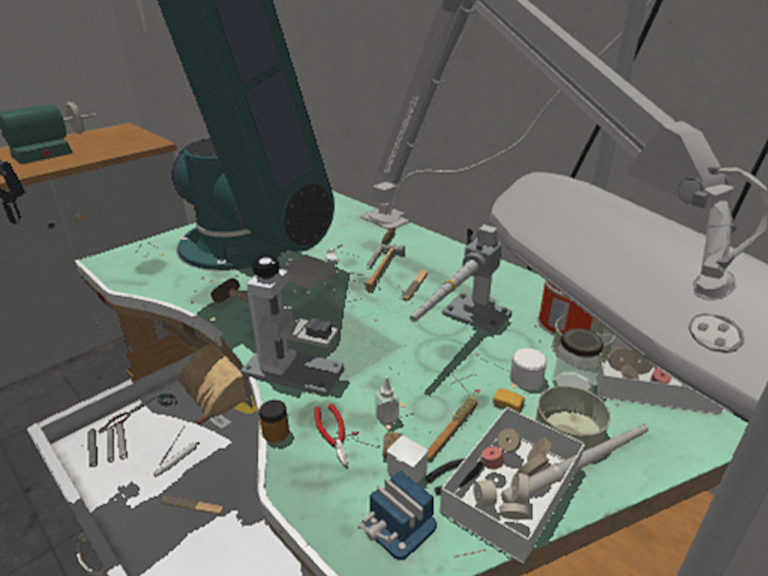

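View pics/top0.png

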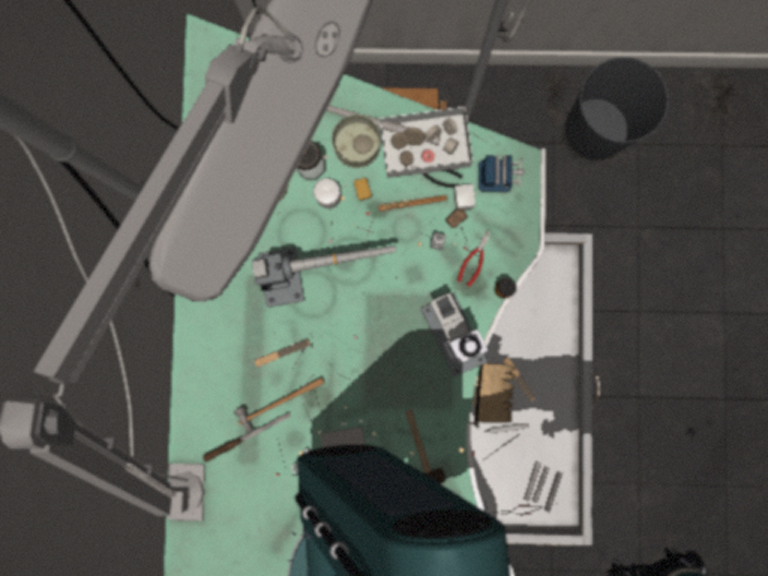

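The scene view shows the jack standing free at left (knob about (266,268)) and the mandrel clamped at right with its tip at about (413,317). In the top view, the knob is at about (470,346), the V table at (444,308) and the mandrel tip at (397,241), with the stand at (278,275). Next I'll measure these.

```bash
cat > m.py <<'E'
from h import *
def report(n,u0,v0,s=1.5):
    W=cloud(load(n)); print(n,(u0,v0),W[int(v0/s),int(u0/s)].round(3))
if __name__=='__main__':
    for p in [(470,346),(444,308),(397,241),(340,255),(278,275),(265,268),(326,190),(438,240),(505,286),(472,265),(430,445),(285,398),(355,118)]: report('top',*p)
    for p in [(266,265),(413,317),(460,280),(320,328),(388,400),(275,418),(487,232)]: report('scene',*p)
    for n in('top','scene'):
        W=cloud(load(n)).reshape(-1,3); W=W[~np.isnan(W[:,0])]
        # knob top
        k=W[(np.hypot(W[:,0]-.41,W[:,1]+.255)<.12)]
        for a,b in((.205,.23),(.16,.197),(.1,.135),(.006,.03)):
            q=k[(k[:,2]>a)&(k[:,2]<b)]
            if len(q)>4: print(n,a,len(q),q.min(0).round(3),q.max(0).round(3),q.mean(0).round(3), cv2.minAreaRect(q[:,:2].astype(np.float32)*1000))
E
python3 m.py
```

```text
top (470, 346) [ 0.493 -0.21   0.218]
top (444, 308) [ 0.567 -0.17   0.112]
top (397, 241) [ 0.719 -0.072  0.001]
top (340, 255) [0.665 0.04  0.138]
top (278, 275) [0.622 0.156 0.161]
top (265, 268) [0.633 0.178 0.188]
top (326, 190) [0.817 0.079 0.049]
top (438, 240) [ 0.71  -0.16   0.063]
top (505, 286) [ 0.619 -0.298  0.06 ]
top (472, 265) [ 0.669 -0.236  0.001]
top (430, 445) [ 0.28  -0.151 -0.002]
top (285, 398) [0.374 0.158 0.017]
top (355, 118) [0.98  0.024 0.031]
scene (266, 265) [ 0.5   -0.215  0.22 ]
scene (413, 317) [ 0.683 -0.072  0.14 ]
scene (460, 280) [0.661 0.073 0.14 ]
scene (320, 328) [ 0.575 -0.176  0.117]
scene (388, 400) [ 0.724 -0.169  0.055]
scene (275, 418) [ 0.633 -0.312  0.053]
scene (487, 232) [0.636 0.177 0.19 ]
top 0.205 179 [ 0.471 -0.232  0.205] [ 0.512 -0.191  0.225] [ 0.492 -0.211  0.217] ((491.28326416015625, -211.57138061523438), (39.371280670166016, 39.08504104614258), 15.528416633605957)
top 0.16 154 [ 0.461 -0.244  0.163] [ 0.521 -0.177  0.195] [ 0.491 -0.207  0.189] ((491.9488830566406, -211.66799926757812), (44.078460693359375, 58.1935119628906
[... 442 characters left out ...]
.193  0.221] [ 0.497 -0.215  0.216] ((492.4407043457031, -213.28350830078125), (40.11627960205078, 38.095603942871094), 11.727879524230957)
scene 0.16 359 [ 0.476 -0.246  0.161] [ 0.524 -0.177  0.194] [ 0.503 -0.221  0.183] ((492.1340637207031, -211.61422729492188), (44.43229675292969, 60.46238708496094), 24.62095069885254)
scene 0.1 389 [ 0.476 -0.247  0.1  ] [ 0.525 -0.178  0.135] [ 0.502 -0.218  0.118] ((493.84075927734375, -212.86456298828125), (50.975685119628906, 57.651424407958984), 27.23219871520996)
scene 0.006 462 [ 0.437 -0.27   0.006] [ 0.528 -0.17   0.03 ] [ 0.494 -0.23   0.018] ((479.1265563964844, -219.0875244140625), (82.34495544433594, 78.92367553710938), 26.246572494506836)
```

Run:
```python
from h import *
for n in('top','scene'):
    W=cloud(load(n)).reshape(-1,3); W=W[~np.isnan(W[:,0])]
    # V block region
    k=W[(np.hypot(W[:,0]-.569,W[:,1]+.176)<.05)&(W[:,2]>.09)&(W[:,2]<.13)]
    print(n,'table',len(k),cv2.minAreaRect(k[:,:2].astype(np.float32)*1000),np.percentile(k[:,2],[5,50,95]).round(4))
    k=W[(W[:,0]>.62)&(W[:,0]<.72)&(W[:,1]>-.11)&(W[:,1]<.10)&(W[:,2]>.115)&(W[:,2]<.165)]
    print('mandrel',len(k),k.min(0).round(4),k.max(0).round(4),cv2.minAreaRect(k[:,:2].astype(np.float32)*1000))
    for y in np.arange(-.09,.10,.015):
        q=k[(k[:,1]>=y)&(k[:,1]<y+.015)]
        if len(q): print(round(y,3),len(q),'x',q[:,0].min().round(4),q[:,0].max().round(4),'z',np.percentile(q[:,2],[2,50,98]).round(4))
    # stand base
    k=W[(W[:,0]>.5)&(W[:,0]<.75)&(W[:,1]>.06)&(W[:,1]<.24)&(W[:,2]>.008)&(W[:,2]<.025)]
    print('base',len(k),cv2.minAreaRect(k[:,:2].astype(np.float32)*1000))
    d=load(n)
save(load('top'),'m_top.png',(225,140,345,250),6); save(load('scene'),'m_sc.png',(150,140,350,290),4)
```

```text
top table 357 ((557.220703125, -179.55279541015625), (73.90686798095703, 44.145057678222656), 26.62639617919922) [0.0944 0.1018 0.1178]
mandrel 347 [ 0.6396 -0.0724  0.1297] [0.6876 0.0989 0.1487] ((666.086181640625, 14.212882995605469), (20.221067428588867, 174.6708984375), 11.458759307861328)
-0.075 19 x 0.6757 0.6876 z [0.1344 0.1385 0.1447]
-0.06 24 x 0.6718 0.6846 z [0.1336 0.1382 0.1425]
-0.045 25 x 0.6693 0.6818 z [0.1334 0.1389 0.1426]
-0.03 25 x 0.6658 0.6815 z [0.1315 0.1378 0.1449]
-0.015 27 x 0.6625 0.6779 z [0.1337 0.1378 0.1426]
0.0 30 x 0.6575 0.675 z [0.1313 0.1404 0.1454]
0.015 31 x 0.6539 0.6714 z [0.1319 0.14   0.1451]
0.03 32 x 0.6503 0.6715 z [0.1341 0.1402 0.1474]
0.045 35 x 0.6474 0.6679 z [0.1328 0.1414 0.1464]
0.06 39 x 0.644 0.6651 z [0.1338 0.1411 0.145 ]
0.075 37 x 0.6412 0.6615 z [0.131  0.1413 0.1457]
0.09 23 x 0.6396 0.661 z [0.1335 0.1408 0.1455]
base 404 ((609.5262451171875, 159.30538940429688), (138.32371520996094, 186.7310791015625), 87.64369201660156)
scene table 447 ((558.0985717773438, -179.2007598876953), (71.29104614257812, 45.758018493652344),
[... 212 characters left out ...]
75 32 x 0.6762 0.6875 z [0.1295 0.1369 0.1411]
-0.06 23 x 0.6726 0.6856 z [0.1317 0.139  0.1411]
-0.045 29 x 0.6679 0.6826 z [0.1297 0.1387 0.1418]
-0.03 29 x 0.6644 0.6804 z [0.1329 0.1396 0.142 ]
-0.015 30 x 0.6614 0.6766 z [0.1296 0.1395 0.1429]
0.0 24 x 0.6614 0.6758 z [0.1337 0.14   0.1429]
0.015 28 x 0.6575 0.6727 z [0.1307 0.1398 0.1433]
0.03 28 x 0.6533 0.6693 z [0.1305 0.1406 0.1435]
0.045 29 x 0.648 0.6682 z [0.1326 0.1415 0.1455]
0.06 30 x 0.6454 0.6653 z [0.1312 0.1401 0.1448]
0.075 31 x 0.6401 0.6623 z [0.1284 0.1415 0.1444]
0.09 18 x 0.644 0.6589 z [0.1301 0.1412 0.1439]
base 537 ((665.207275390625, 180.5882568359375), (185.9160614013672, 85.15385437011719), 11.925040245056152)
```

View pics/m_top.png

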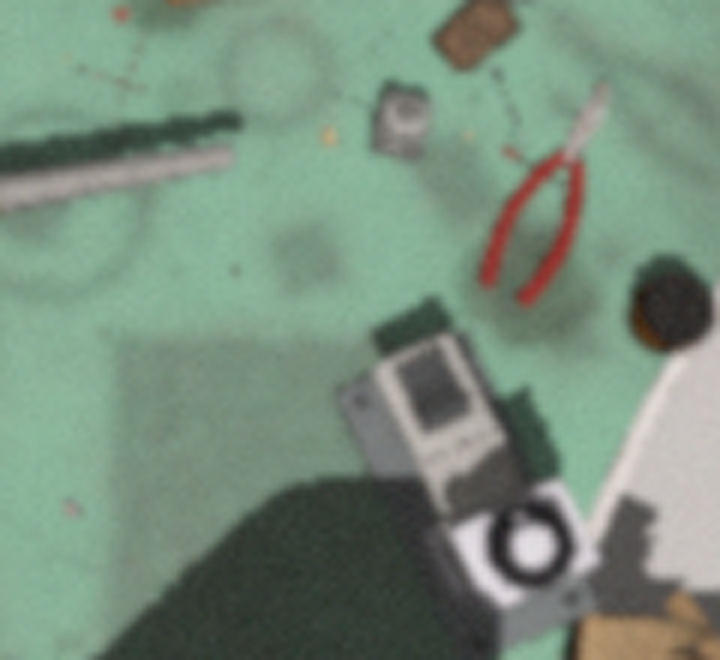

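The crop confirms the layout: mandrel tip at (232,157), V-block at (435,388) and knob at (530,545).

Estimates so far:
- **Jack:** knob at (0.492, -0.212), yaw about 25°.
- **Mandrel:** tip at about (0.682, -0.071), yaw about 11.5°, axis about 0.136 high.

I'll start moving and grip the block across the jack's x.

Call:
servo_tool:
  series:
    - [[-1,0.03,0.025,0.01,0,0,8],[-1,0.06,0.05,0.02,0,0,17],[-1,0.09,0.075,0.03,0,0,25],[-1,0.12,0.1,0.03,0,0,34],[-1,0.15,0.125,0.03,0,0,42],[-1,0.18,0.15,0.03,0,0,50],[-1,0.21,0.17,0.03,0,0,59],[-1,0.24,0.195,0.03,0,0,67],[-1,0.27,0.22,0.03,0,0,76],[-1,0.3,0.245,0.03,0,0,84],[-1,0.33,0.27,0.03,0,0,92],[-1,0.35,0.286,0.03,0,0,98],[-1,0.3633,0.2967,0.03,0,0,101],[-1,0.3633,0.2967,0.03,0,0,101],[-1,0.3633,0.2967,0.03,0,0,101]]
  squeeze: 80

```text
time_s: 1.98
ee_pos: [0.4916, -0.2127, 0.2612]
orientation: [[0.906, 0.424, -0.0], [0.424, -0.906, -0.0], [-0.0, -0.0, -1.0]]
wrist_force: [-0.2, 0.7, -0.9]
width: 0.0851
```

Run:
```python
from h import *
d=grab('wrist'); save(d,'w1.png'); o=env.observe()
print(o['time_s'],o['ee_pos'].round(4),o['orientation'].round(3),o['joint_positions'].round(1),o['wrist_force'].round(1))
T=np.linalg.inv(d['camera_from_world']); print(T.round(3))
W=cloud(d).reshape(-1,3); W=W[~np.isnan(W[:,0])]
for a,b in((.205,.225),(.16,.196),(.095,.13)):
    q=W[(np.hypot(W[:,0]-.5,W[:,1]+.21)<.13)&(W[:,2]>a)&(W[:,2]<b)]
    if len(q)>4: print(a,len(q),q.min(0).round(3),q.max(0).round(3),cv2.minAreaRect(q[:,:2].astype(np.float32)*1000))
```

```text
2.025 [ 0.4915 -0.2128  0.2613] [[ 0.906  0.424 -0.   ]
 [ 0.424 -0.906 -0.   ]
 [-0.     0.    -1.   ]] [-32.1  15.7   2.8  77.1  -0.   32.8] [-0.1  0.1  0.1]
[[ 0.906  0.405  0.124  0.461]
 [ 0.424 -0.866 -0.266 -0.144]
 [-0.001  0.293 -0.956  0.403]
 [ 0.     0.     0.     1.   ]]
0.205 3074 [ 0.472 -0.23   0.205] [ 0.513 -0.188  0.22 ] ((492.5387878417969, -209.43490600585938), (40.58197784423828, 40.93555450439453), 11.608064651489258)
0.16 1838 [ 0.461 -0.244  0.16 ] [ 0.524 -0.174  0.192] ((491.5035095214844, -209.40602111816406), (45.775047302246094, 57.62371063232422), 26.795120239257812)
0.095 3830 [ 0.461 -0.214  0.095] [ 0.599 -0.142  0.13 ] ((531.1864013671875, -188.39263916015625), (133.6767578125, 47.84724044799805), 23.128225326538086)
```

View pics/w1.png

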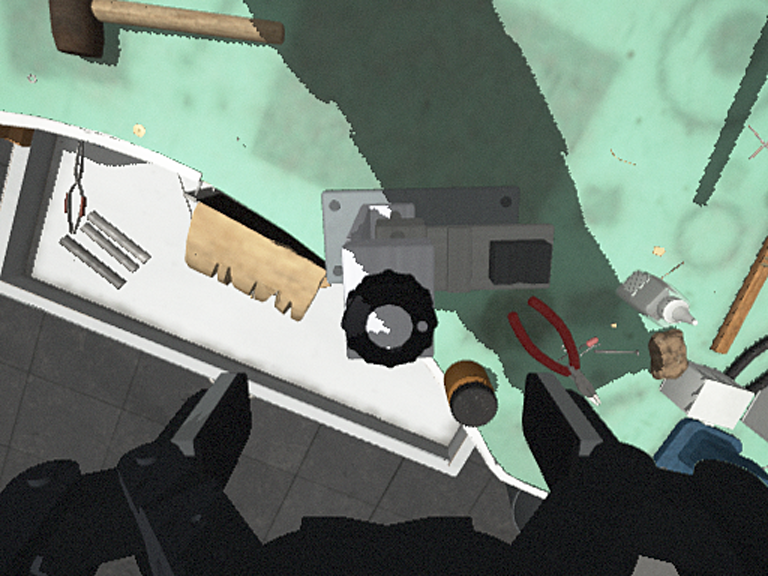

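The wrist view shows the jack square to the jaws: knob at (390,318), V-block at (520,262) and fingers either side. I'll descend and grip the carry block.

Call:
servo_tool:
  series:
    - [[-1,0.0005,0.0015,-0.03,0,0,0],[-1,0.0005,0.0015,-0.06,0,0,0],[-1,0.0005,0.0015,-0.085,0,0,0],[-1,0.0005,0.0015,-0.1,0,0,0],[-1,0.0005,0.0015,-0.104,0,0,0],[-1,0.0005,0.0015,-0.104,0,0,0],[1,0.0005,0.0015,-0.104,0,0,0],[1,0.0005,0.0015,-0.104,0,0,0],[1,0.0005,0.0015,-0.104,0,0,0],[1,0.0005,0.0015,-0.104,0,0,0],[1,0.0005,0.0015,-0.104,0,0,0],[1,0.0005,0.0015,-0.104,0,0,0],[1,0.0005,0.0015,-0.104,0,0,0],[1,0.0005,0.0015,-0.104,0,0,0]]
  squeeze: 80

```text
time_s: 3.78
ee_pos: [0.4925, -0.2109, 0.1579]
orientation: [[0.905, 0.426, 0.0], [0.426, -0.905, -0.001], [-0.0, 0.001, -1.0]]
wrist_force: [-4.4, -0.7, 4.6]
width: 0.0433
```

Call:
servo_tool:
  series:
    - [[1,0,0,0.004,0,0,0],[1,0,0,0.008,0,0,0],[1,0,0,0.008,0,0,0],[1,0,0,0.008,0,0,0]]

```text
time_s: 4.28
ee_pos: [0.4925, -0.2107, 0.1651]
orientation: [[0.905, 0.426, -0.0], [0.426, -0.905, 0.0], [-0.0, -0.0, -1.0]]
wrist_force: [0.6, -0.3, -10.7]
width: 0.0428
```

Call:
servo_tool:
  series:
    - [[1,0.002,0.008,0.001,0,0,-1],[1,0.006,0.022,0.001,0,0,-2.5],[1,0.011,0.04,0.001,0,0,-4],[1,0.016,0.06,0.001,0,0,-6],[1,0.021,0.08,0.001,0,0,-8],[1,0.026,0.1,0.001,0,0,-10],[1,0.032,0.12,0.001,0,0,-12],[1,0.036,0.135,0.001,0,0,-13],[1,0.039,0.145,0.001,0,0,-13.7],[1,0.04,0.149,0.001,0,0,-13.7],[1,0.04,0.149,0.001,0,0,-13.7],[1,0.04,0.149,0.001,0,0,-13.7]]

```text
time_s: 5.78
ee_pos: [0.5325, -0.0622, 0.1663]
orientation: [[0.98, 0.199, -0.0], [0.199, -0.98, -0.0], [-0.0, 0.0, -1.0]]
wrist_force: [0.1, 0.9, -10.2]
width: 0.0428
```

```bash
cat > jm.py <<'E'
from h import *
import sys
tag=sys.argv[1]
o=env.observe(); print(o['time_s'],o['ee_pos'].round(4),np.degrees(np.arctan2(o['orientation'][1,0],o['orientation'][0,0])).round(2),o['joint_positions'].round(1),o['wrist_force'].round(2),o['wrist_torque'].round(3))
for n in('wrist','top','scene'):
    d=grab(n); save(d,f'{tag}_{n}.png'); W=cloud(d).reshape(-1,3); W=W[~np.isnan(W[:,0])]
    y=W[(W[:,0]>.62)&(W[:,0]<.72)&(W[:,1]>-.10)&(W[:,1]<.03)&(W[:,2]>.134)&(W[:,2]<.150)]
    if len(y)>20: print(n,'mandrel',len(y),'tipy',np.percentile(y[:,1],1).round(4),cv2.minAreaRect(y[:,:2].astype(np.float32)*1000), 'line',np.polyfit(y[:,1],y[:,0],1).round(4),'ztop',np.percentile(y[y[:,1]<-.03][:,2],[50,95]).round(4))
    dist=np.hypot(W[:,0]-o['ee_pos'][0],W[:,1]-o['ee_pos'][1])
    for a,b,r in((.208,.235,.03),):
        q=W[(dist<r)&(W[:,2]>a)&(W[:,2]<b)]
        if len(q)>20: print(n,'knob',len(q),cv2.minAreaRect(q[:,:2].astype(np.float32)*1000))
E
python3 jm.py p
```

```text
5.775 [ 0.5325 -0.0622  0.1663] 11.47 [-15.4  17.8  -9.2  63.1  -0.   63.2] [  0.08   0.88 -10.2 ] [-0.062  0.084  0.078]
wrist mandrel 2830 tipy -0.0684 ((672.0867309570312, -19.032657623291016), (14.897664070129395, 103.12472534179688), 12.731246948242188) line [-0.2671  0.6635] ztop [0.1384 0.1401]
wrist knob 10290 ((530.6307983398438, -52.66936111450195), (54.80012512207031, 26.381237030029297), 19.859024047851562)
top mandrel 161 tipy -0.0706 ((672.961669921875, -21.08881378173828), (16.69336700439453, 102.51318359375), 11.738856315612793) line [-0.1937  0.6682] ztop [0.1384 0.1428]
scene mandrel 161 tipy -0.0723 ((671.73193359375, -21.419395446777344), (15.963546752929688, 103.8698501586914), 9.665020942687988) line [-0.1775  0.6702] ztop [0.1393 0.1416]
scene knob 188 ((534.1199951171875, -68.21476745605469), (56.863037109375, 29.198726654052734), 11.456031799316406)
```

View pics/p_wrist.png

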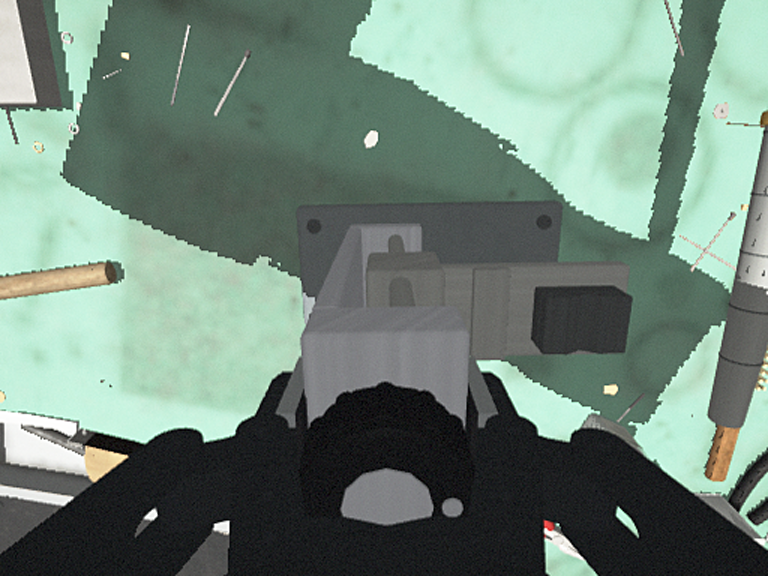

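The jack hangs level, with the V-block at (582,320) facing the mandrel at right, whose thin end is at (740,390). It still has 61.5 mm to go along the jack's x. I'll lower it to about 4 mm, slide it in and set it down.

Call:
servo_tool:
  series:
    - [[1,0,0,-0.0045,0,0,0],[1,0.005,0.001,-0.0045,0,0,0],[1,0.015,0.003,-0.0045,0,0,0],[1,0.025,0.005,-0.0045,0,0,0],[1,0.035,0.007,-0.0045,0,0,0],[1,0.045,0.009,-0.0045,0,0,0],[1,0.053,0.0107,-0.0045,0,0,0],[1,0.0585,0.0118,-0.0045,0,0,0],[1,0.0603,0.0122,-0.0045,0,0,0],[1,0.0603,0.0122,-0.0045,0,0,0],[1,0.0603,0.0122,-0.007,0,0,0],[1,0.0603,0.0122,-0.0085,0,0,0],[1,0.0603,0.0122,-0.0085,0,0,0],[1,0.0603,0.0122,-0.0085,0,0,0]]

```text
time_s: 7.68
ee_pos: [0.5926, -0.0496, 0.1581]
orientation: [[0.98, 0.199, -0.0], [0.199, -0.98, -0.0], [-0.0, 0.0, -1.0]]
wrist_force: [-6.1, 0.1, 0.8]
width: 0.0428
```

```bash
python3 jm.py q
```

```text
7.675 [ 0.5926 -0.0496  0.1581] 11.5 [-12.6  23.6  -1.3  65.1  -0.   65.9] [-6.09  0.1   0.8 ] [0.051 1.011 0.013]
wrist mandrel 4682 tipy -0.063 ((671.7472534179688, -17.649070739746094), (17.598451614379883, 99.27091979980469), 9.825860023498535) line [-0.2027  0.6676] ztop [0.1385 0.1401]
wrist knob 11380 ((590.7965698242188, -39.727752685546875), (54.911766052246094, 26.326181411743164), 16.288244247436523)
scene mandrel 166 tipy -0.0708 ((672.0562133789062, -21.11458969116211), (15.303648948669434, 103.75054931640625), 10.550884246826172) line [-0.177   0.6702] ztop [0.1389 0.141 ]
scene knob 229 ((593.8123168945312, -52.65597152709961), (57.84058380126953, 35.153995513916016), 13.45546817779541)
```

View pics/q_wrist.png

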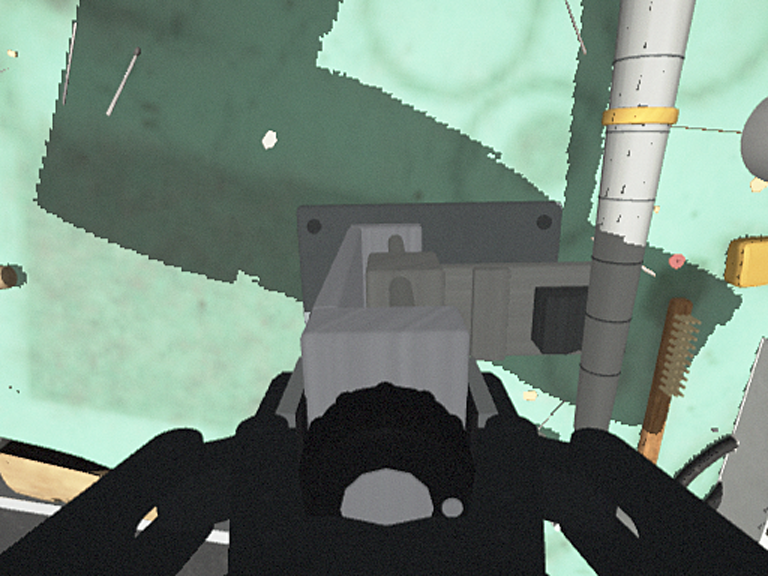

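The mandrel now passes over the V-block (block's left edge at about u=535, mandrel at 583–631, row 320). I'll fit a cone to the depth data to check the centring.

```bash
cat > cone.py <<'E'
from h import *
from scipy.optimize import least_squares
def fit(n):
    W=cloud(load(n)).reshape(-1,3); W=W[~np.isnan(W[:,0])]
    tip=np.array([.6836,-.0705])
    def loc(p,P):
        e=np.array([np.cos(p[1]),np.sin(p[1])]);f=np.array([-e[1],e[0]])
        Q=P[:,:2]-tip; return Q@e-p[0],Q@f
    p=np.array([0,np.radians(11.5),.137])
    for k in range(6):
        t,s=loc(p,W); R=np.hypot(t,W[:,2]-p[2]); r=.0065+.0055*s/.21
        M=(s>.003)&(s<.10)&(abs(R-r)<(.006 if k<3 else .003)); P=W[M]
        def res(q):
            t,s=loc(q,P); return np.hypot(t,P[:,2]-q[2])-(.0065+.0055*s/.21)
        p=least_squares(res,p,loss='soft_l1',f_scale=.001).x
    t,s=loc(p,W); near=(abs(t)<.006)&(W[:,2]>p[2]-.004)&(W[:,2]<p[2]+.012)&(s>-.03)&(s<.05)
    print(n,len(P),'offset mm',(p[0]*1e3).round(2),'yaw',np.degrees(p[1]).round(2),'axis z',p[2].round(4),'tip s min',np.percentile(s[near],[0.5,2]).round(4),'rms',np.std(res(p)).round(5))
    return p,tip
if __name__=='__main__':
    J=np.array([.5926,-.0496])
    for n in('top','scene','wrist'):
        p,tip=fit(n); e=np.array([np.cos(p[1]),np.sin(p[1])]);f=np.array([-e[1],e[0]])
        a=np.radians(11.5); V=J+.085*np.array([np.cos(a),np.sin(a)])
        print('  V x',(((V-tip)@e-p[0])*1e3).round(2),'y',((V-tip)@f*1e3).round(2))
    # V-block top face (z about .116) edges from wrist cloud now, in jack frame
    W=cloud(load('wrist')).reshape(-1,3); W=W[~np.isnan(W[:,0])]
    R=np.array([[np.cos(a),np.sin(a)],[-np.sin(a),np.cos(a)]]); Q=(W[:,:2]-J)@R.T
    m=(Q[:,0]>.04)&(Q[:,0]<.125)&(abs(Q[:,1])<.04)&(W[:,2]>.107)&(W[:,2]<.122)
    print('Vblock jackx',np.percentile(Q[m,0],[1,99]).round(4),'y',np.percentile(Q[m,1],[1,99]).round(4),m.sum(), np.percentile(W[m,2],[5,50,95]).round(4))
    for x in np.arange(.06,.12,.004):
        mm=(abs(Q[:,0]-x)<.002)&(abs(Q[:,1])<.009)&(W[:,2]<.125)&(W[:,2]>.08)
        if mm.sum()>5: print(x.round(3),mm.sum(),np.median(W[mm,2]).round(4))
E
python3 cone.py
```

```text
Traceback (most recent call last):
  File "cone.py", line 22, in <module>
    p,tip=fit(n); e=np.array([np.cos(p[1]),np.sin(p[1])]);f=np.array([-e[1],e[0]])
          ~~~^^^
  File "cone.py", line 17, in fit
    print(n,len(P),'offset mm',(p[0]*1e3).round(2),'yaw',np.degrees(p[1]).round(2),'axis z',p[2].round(4),'tip s min',np.percentile(s[near],[0.5,2]).round(4),'rms',np.std(res(p)).round(5))
                                                                                                                      ~~~~~~~~~~~~~^^^^^^^^^^^^^^^^^
IndexError: index -1 is out of bounds for axis 0 with size 0
```

```bash
sed -i "s/('top','scene','wrist')/('scene','wrist')/" cone.py; python3 cone.py
```

```text
scene 174 offset mm -2.85 yaw 11.18 axis z 0.1335 tip s min [-0.0008 -0.0001] rms 0.0009
  V x 2.63 y 38.62
wrist 4952 offset mm 0.16 yaw 11.08 axis z 0.1325 tip s min [0.0062 0.0078] rms 0.00056
  V x -0.45 y 38.62
Vblock jackx [0.0675 0.0864] y [-0.0096  0.0161] 1265 [0.1085 0.115  0.1165]
0.06 142 0.0982
0.064 143 0.0982
0.068 377 0.1078
0.072 166 0.1157
0.076 154 0.1157
0.08 127 0.1148
0.084 128 0.1122
0.088 23 0.1112
```

The wrist fit puts the V within 0.5 mm of the mandrel's axis, 38.6 mm from the tip, with yaw within 0.5°. The bar's axis is about 0.133 high, so I expect a rise of about 13 mm (roughly 195°). I'll release, lift clear and wind the wrist back.

Call:
servo_tool:
  series:
    - [[-1,0,0,0,0,0,0],[-1,0,0,0,0,0,0],[-1,0,0,0,0,0,0],[-1,0,0,0,0,0,0],[-1,0,0,0.02,0,0,0],[-1,0,0,0.05,0,0,0],[-1,0,0,0.08,0,0,0],[-1,0,0,0.1,0,0,0],[-1,0,0,0.1,0,0,0]]

```text
time_s: 8.95
ee_pos: [0.5935, -0.0497, 0.2588]
orientation: [[0.98, 0.199, 0.002], [0.199, -0.98, -0.001], [0.002, 0.001, -1.0]]
wrist_force: [-0.3, 0.2, 0.3]
width: 0.0855
```

```bash
python3 jm.py r
python3 - <<'E'
from h import *
from cone import fit
p,tip=fit('wrist')
W=cloud(load('wrist')).reshape(-1,3); W=W[~np.isnan(W[:,0])]
for a,b in((.21,.225),(.185,.196)):
    q=W[(np.hypot(W[:,0]-.5926,W[:,1]+.05)<.05)&(W[:,2]>a)&(W[:,2]<b)]; print(a,len(q),cv2.minAreaRect(q[:,:2].astype(np.float32)*1000))
E
```

```text
8.95 [ 0.5935 -0.0497  0.2588] 11.5 [-12.6  21.8  11.6  79.6   0.   65.9] [-0.34  0.24  0.25] [ 0.017 -0.009  0.063]
wrist mandrel 1988 tipy -0.0677 ((673.9224243164062, -18.948150634765625), (17.1707820892334, 102.0831069946289), 12.260834693908691) line [-0.2003  0.6683] ztop [0.1385 0.1401]
wrist knob 3084 ((592.7742919921875, -47.59173583984375), (40.8878173828125, 40.69720458984375), 86.8961410522461)
scene mandrel 160 tipy -0.0711 ((671.4319458007812, -22.037338256835938), (16.725908279418945, 101.23514556884766), 10.444684982299805) line [-0.1756  0.6701] ztop [0.139  0.1411]
scene knob 153 ((593.3124389648438, -52.14729309082031), (38.96799087524414, 38.5812873840332), 61.699005126953125)
wrist 1998 offset mm 0.05 yaw 11.02 axis z 0.1324 tip s min [0.0019 0.0029] rms 0.00059
0.21 3038 ((592.7742919921875, -47.59173583984375), (40.8878173828125, 40.69720458984375), 86.8961410522461)
0.185 1586 ((592.5097045898438, -47.53717803955078), (43.456214904785156, 58.04981231689453), 12.97390365600586)
```

View pics/r_wrist.png

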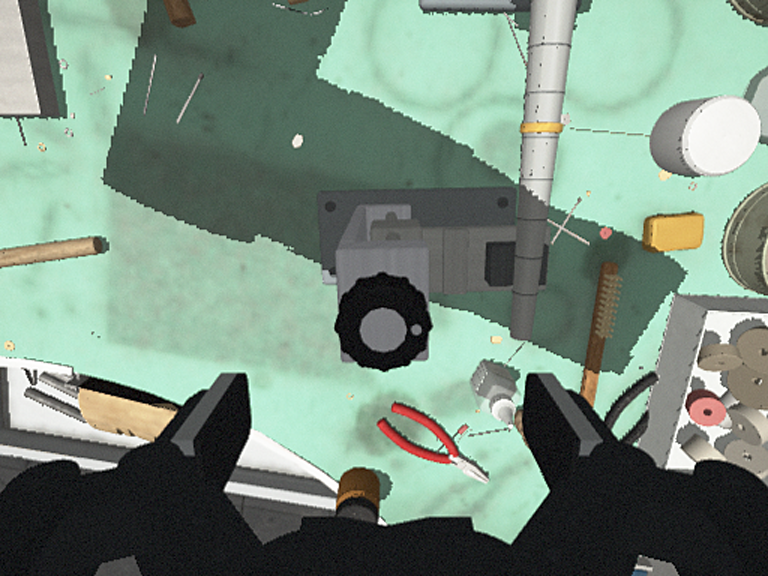

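The jack stands free with the V-block at (515,262) under the mandrel's thin end, and the pliers and bottle are clear. I'll rotate the wrist back by 196°, then lower the fingers to the knob.

Call:
servo_tool:
  series:
    - [[-1,-0.0007,0.0002,0,0,0,9],[-1,-0.0007,0.0002,0,0,0,18],[-1,-0.0007,0.0002,0,0,0,27],[-1,-0.0007,0.0002,0,0,0,37],[-1,-0.0007,0.0002,0,0,0,47],[-1,-0.0007,0.0002,0,0,0,57],[-1,-0.0007,0.0002,0,0,0,67],[-1,-0.0007,0.0002,0,0,0,77],[-1,-0.0007,0.0002,0,0,0,87],[-1,-0.0007,0.0002,0,0,0,96],[-1,-0.0007,0.0002,0,0,0,98]]

```text
time_s: 10.48
ee_pos: [0.5918, -0.0493, 0.2569]
orientation: [[-0.334, 0.942, -0.001], [0.942, 0.334, 0.0], [0.001, -0.001, -1.0]]
wrist_force: [-0.0, 1.5, -0.3]
width: 0.085
```

Call:
servo_tool:
  series:
    - [[-1,0,0,0,0,0,9],[-1,0,0,0,0,0,18],[-1,0,0,0,0,0,27],[-1,0,0,0,0,0,37],[-1,0,0,0,0,0,47],[-1,0,0,0,0,0,57],[-1,0,0,0,0,0,67],[-1,0,0,0,0,0,77],[-1,0,0,0,0,0,87],[-1,0,0,0,0,0,96],[-1,0,0,0,0,0,98],[-1,0,0,-0.02,0,0,98],[-1,0,0,-0.045,0,0,98],[-1,0,0,-0.063,0,0,98],[-1,0,0,-0.068,0,0,98],[-1,0,0,-0.068,0,0,98],[-1,0,0,-0.068,0,0,98]]

```text
time_s: 12.6
ee_pos: [0.5925, -0.0494, 0.1905]
orientation: [[-0.887, -0.461, 0.001], [-0.461, 0.887, -0.0], [-0.001, -0.001, -1.0]]
wrist_force: [-0.0, 0.5, 0.1]
width: 0.0851
```

Call:
servo_tool:
  series:
    - [[1,0,0,0,0,0,0],[1,0,0,0,0,0,0],[1,0,0,0,0,0,0],[1,0,0,0,0,0,0],[1,0,0,0,0,0,0],[1,0,0,0,0,0,0],[1,0,0,0,0,0,0]]
  squeeze: 30

```text
time_s: 13.48
ee_pos: [0.5922, -0.0494, 0.1901]
orientation: [[-0.887, -0.462, 0.0], [-0.462, 0.887, -0.0], [-0.0, -0.0, -1.0]]
wrist_force: [-1.2, 0.6, 5.3]
width: 0.0401
```

```bash
cat > s.py <<'E'
from h import *
o=env.observe(); print(o['time_s'],o['ee_pos'].round(4),np.degrees(np.arctan2(o['orientation'][1,0],o['orientation'][0,0])).round(2),o['joint_positions'].round(1),'F',o['wrist_force'].round(2),'T',o['wrist_torque'].round(3),'w',o['width'].round(4),'t6',o['joint_efforts'][5].round(3))
E
python3 s.py
```

```text
Traceback (most recent call last):
  File "s.py", line 2, in <module>
    o=env.observe(); print(o['time_s'],o['ee_pos'].round(4),np.degrees(np.arctan2(o['orientation'][1,0],o['orientation'][0,0])).round(2),o['joint_positions'].round(1),'F',o['wrist_force'].round(2),'T',o['wrist_torque'].round(3),'w',o['width'].round(4),'t6',o['joint_efforts'][5].round(3))
                                                                                                                                                                                                                                        ^^^^^^^^^^^^^^^^
AttributeError: 'float' object has no attribute 'round'
```

Call:
servo_tool:
  series:
    - [[1,0,0,0,0,0,-5],[1,0,0,0,0,0,-12],[1,0,0,0,0,0,-20],[1,0,0,0,0,0,-28],[1,0,0,0,0,0,-36],[1,0,0,0,0,0,-44],[1,0,0,0,0,0,-52],[1,0,0,0,0,0,-60]]

```text
time_s: 14.48
ee_pos: [0.5914, -0.0494, 0.19]
orientation: [[-0.841, 0.541, -0.001], [0.541, 0.841, -0.0], [0.001, -0.001, -1.0]]
wrist_force: [-7.0, -0.2, 8.5]
width: 0.0404
```

```bash
sed -i "s/o\['width'\].round(4)/round(o['width'],4)/" s.py; python3 s.py
```

```text
14.475 [ 0.5914 -0.0494  0.19  ] 147.24 [-12.6  22.7   2.3  69.7  -0.  -69.9] F [-7.   -0.17  8.45] T [0.076 1.323 0.079] w 0.0404 t6 -2.225
```

Call:
servo_tool:
  series:
    - [[1,0,0,0,0,0,-8],[1,0,0,0,0,0,-16],[1,0,0,0,0,0,-24],[1,0,0,0,0,0,-32],[1,0,0,0,0,0,-40],[1,0,0,0,0,0,-48],[1,0,0,0,0,0,-56],[1,0,0,0,0,0,-60]]

```text
time_s: 15.48
ee_pos: [0.5912, -0.0491, 0.1901]
orientation: [[0.047, 0.999, -0.001], [0.999, -0.047, 0.0], [0.0, -0.001, -1.0]]
wrist_force: [-8.9, 2.9, 10.9]
width: 0.0401
```

```bash
python3 s.py; python3 jm.py k
python3 - <<'E'
from h import *
a=load('wrist')['color'][...,::-1]; b=load('scene')['color'][...,::-1]
cv2.imwrite('pics/k2.png',np.hstack([cv2.resize(a,(480,360)),cv2.resize(b[120:280,170:350],(320,284)) if 0 else cv2.copyMakeBorder(cv2.resize(b[150:260,210:340],(320,271)),0,89,0,0,0)]))
E
```

```text
15.475 [ 0.5912 -0.0491  0.1901] 87.32 [-12.6  22.7   2.3  69.7   0.   -9.9] F [-8.92  2.94 10.85] T [0.46  1.574 0.091] w 0.0401 t6 -0.45
15.475 [ 0.5912 -0.0491  0.1901] 87.32 [-12.6  22.7   2.3  69.7   0.   -9.9] [-8.92  2.94 10.85] [0.46  1.574 0.091]
wrist mandrel 893 tipy -0.0688 ((672.5609130859375, -18.840831756591797), (15.734271049499512, 103.01786804199219), 12.577399253845215) line [-0.2354  0.6662] ztop [0.1389 0.1402]
wrist knob 9051 ((591.4212646484375, -51.392913818359375), (55.66041946411133, 42.000694274902344), 67.77281188964844)
scene mandrel 164 tipy -0.0713 ((671.534912109375, -21.70063018798828), (16.346599578857422, 102.30374908447266), 8.746500015258789) line [-0.1724  0.6702] ztop [0.1386 0.1409]
scene knob 207 ((594.8217163085938, -50.582252502441406), (34.352813720703125, 54.29517364501953), 21.651500701904297)
```

View pics/k2.png

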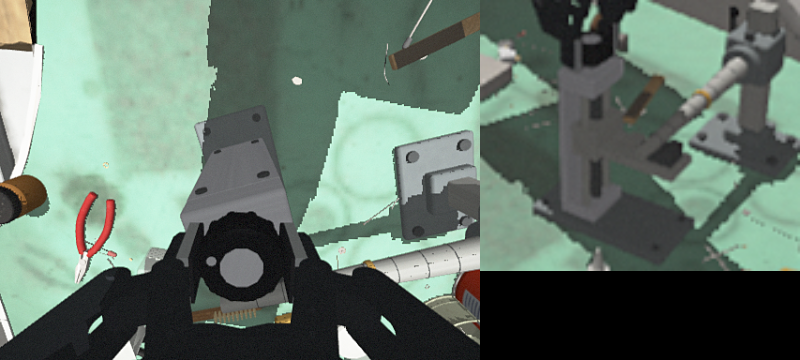

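The jack hasn't turned on the bench (its base edge still fits a yaw of about 11°), and the V is partway up. I'll ease off the small side load and carry on, watching the torque.

Call:
servo_tool:
  series:
    - [[1,-0.001,0,0,0,0,-6],[1,-0.001,0,0,0,0,-12],[1,-0.001,0,0,0,0,-18],[1,-0.001,0,0,0,0,-24],[1,-0.001,0,0,0,0,-30]]

```text
time_s: 16.25
ee_pos: [0.5913, -0.049, 0.1902]
orientation: [[0.54, 0.842, 0.001], [0.842, -0.54, 0.001], [0.001, 0.0, -1.0]]
wrist_force: [-1.0, 4.5, 7.7]
width: 0.0398
```

```bash
cat > t.py <<'E'
from h import *
L=[]
for i in range(4):
    env.get_image('top'); o=env.observe(); L.append(np.r_[o['wrist_force'],o['wrist_torque'],o['joint_efforts'][5]])
L=np.array(L); print(o['time_s'],'az',np.degrees(np.arctan2(o['orientation'][1,0],o['orientation'][0,0])).round(2),o['ee_pos'].round(4),'mean',L.mean(0).round(3),'Tz',L[:,5].round(3))
E
python3 t.py
```

```text
16.45 az 57.5 [ 0.5913 -0.049   0.1902] mean [-1.562  3.089  6.99   0.659  0.204 -0.089  0.168] Tz [-0.15  -0.113 -0.085 -0.007]
```

Call:
servo_tool:
  series:
    - [[1,0,0,0,0,0,-4],[1,0,0,0,0,0,-8],[1,0,0,0,0,0,-12],[1,0,0,0,0,0,-15]]

```text
time_s: 16.95
ee_pos: [0.5915, -0.049, 0.1903]
orientation: [[0.738, 0.674, 0.001], [0.674, -0.738, 0.001], [0.001, 0.0, -1.0]]
wrist_force: [-0.0, 3.2, 6.4]
width: 0.0405
```

```bash
python3 t.py
```

```text
17.15 az 42.5 [ 0.5915 -0.049   0.1903] mean [-0.398  3.082  7.119  0.696  0.059 -0.1    0.068] Tz [-0.009 -0.089 -0.139 -0.162]
```

The settled torque readings are noisy, so I'll read straight after each small moving step instead.

Call:
servo_tool:
  series:
    - [[1,0,0,0,0,0,-2],[1,0,0,0,0,0,-4],[1,0,0,0,0,0,-6]]

```text
time_s: 17.52
ee_pos: [0.5915, -0.049, 0.1903]
orientation: [[0.804, 0.594, 0.001], [0.594, -0.804, 0.001], [0.001, 0.0, -1.0]]
wrist_force: [0.0, 3.0, 7.1]
width: 0.0399
```

```bash
python3 s.py; python3 t.py
```

```text
17.525 [ 0.5915 -0.049   0.1903] 36.45 [-12.6  22.6   2.2  69.5   0.1  40.9] F [0.03 3.   7.09] T [ 0.682 -0.024  0.084] w 0.0399 t6 -0.476
17.725 az 36.5 [ 0.5915 -0.049   0.1903] mean [-0.021  3.222  6.932  0.677 -0.007 -0.068  0.017] Tz [ 0.041 -0.125 -0.071 -0.118]
```

Call:
servo_tool:
  series:
    - [[1,0,0,0,0,0,-2],[1,0,0,0,0,0,-4],[1,0,0,0,0,0,-6]]

```text
time_s: 18.1
ee_pos: [0.5916, -0.049, 0.1903]
orientation: [[0.862, 0.507, 0.001], [0.507, -0.862, 0.001], [0.001, 0.0, -1.0]]
wrist_force: [0.7, 4.0, 6.8]
width: 0.0401
```

```bash
python3 s.py; python3 t.py
```

```text
18.1 [ 0.5916 -0.049   0.1903] 30.46 [-12.6  22.6   2.2  69.5   0.1  46.9] F [0.65 3.96 6.82] T [ 0.656 -0.123  0.059] w 0.0401 t6 -0.476
18.3 az 30.51 [ 0.5916 -0.049   0.1903] mean [ 0.68   3.194  6.809  0.634 -0.109 -0.071  0.018] Tz [-0.024 -0.065 -0.106 -0.09 ]
```

Call:
servo_tool:
  series:
    - [[1,0,0,0,0,0,-2],[1,0,0,0,0,0,-4]]

```text
time_s: 18.55
ee_pos: [0.5916, -0.049, 0.1903]
orientation: [[0.895, 0.446, 0.001], [0.446, -0.895, 0.001], [0.002, 0.0, -1.0]]
wrist_force: [0.7, 4.1, 5.9]
width: 0.0402
```

```bash
python3 s.py
```

```text
18.55 [ 0.5916 -0.049   0.1903] 26.46 [-12.6  22.6   2.2  69.5   0.1  50.9] F [0.73 4.08 5.89] T [ 0.714 -0.174  0.096] w 0.0402 t6 -0.485
```

Call:
servo_tool:
  series:
    - [[1,0,0,0,0,0,-2],[1,0,0,0,0,0,-4]]

```text
time_s: 18.8
ee_pos: [0.5917, -0.049, 0.1903]
orientation: [[0.924, 0.382, 0.002], [0.382, -0.924, 0.001], [0.002, -0.0, -1.0]]
wrist_force: [1.1, 4.2, 5.3]
width: 0.0403
```

```bash
python3 s.py
```

```text
18.8 [ 0.5917 -0.049   0.1903] 22.46 [-12.6  22.6   2.2  69.5   0.1  54.9] F [1.09 4.23 5.29] T [ 0.783 -0.269  0.083] w 0.0403 t6 -0.467
```

Call:
servo_tool:
  series:
    - [[1,0,0,0,0,0,-2],[1,0,0,0,0,0,-4]]

```text
time_s: 19.05
ee_pos: [0.5917, -0.0489, 0.1903]
orientation: [[0.949, 0.317, 0.002], [0.317, -0.949, 0.001], [0.002, -0.0, -1.0]]
wrist_force: [1.8, 4.1, 5.8]
width: 0.0404
```

```bash
python3 s.py
```

```text
19.05 [ 0.5917 -0.0489  0.1903] 18.46 [-12.6  22.6   2.2  69.5   0.1  58.9] F [1.77 4.07 5.8 ] T [ 0.882 -0.364  0.151] w 0.0404 t6 -0.46
```

Call:
servo_tool:
  series:
    - [[1,0,0,0,0,0,-2],[1,0,0,0,0,0,-4]]

```text
time_s: 19.3
ee_pos: [0.5918, -0.0489, 0.1903]
orientation: [[0.968, 0.25, 0.002], [0.25, -0.968, 0.001], [0.002, -0.001, -1.0]]
wrist_force: [2.0, 5.3, 6.2]
width: 0.0402
```

```bash
python3 s.py; python3 t.py
```

```text
19.3 [ 0.5918 -0.0489  0.1903] 14.46 [-12.6  22.6   2.2  69.5   0.1  62.9] F [2.04 5.28 6.2 ] T [ 0.81  -0.418  0.153] w 0.0402 t6 -0.451
19.5 az 14.52 [ 0.5918 -0.0489  0.1903] mean [ 2.02   4.587  5.774  0.844 -0.374 -0.033  0.046] Tz [ 0.086 -0.06  -0.078 -0.079]
```

Call:
servo_tool:
  series:
    - [[1,0,0,0,0,0,-1.5],[1,0,0,0,0,0,-3]]

```text
time_s: 19.75
ee_pos: [0.5918, -0.0488, 0.1903]
orientation: [[0.98, 0.199, 0.002], [0.199, -0.98, 0.001], [0.002, -0.001, -1.0]]
wrist_force: [2.8, 4.2, 6.0]
width: 0.0402
```

```bash
python3 s.py
```

```text
19.75 [ 0.5918 -0.0488  0.1903] 11.48 [-12.6  22.6   2.2  69.5   0.1  65.9] F [2.79 4.22 5.99] T [ 0.88  -0.437  0.101] w 0.0402 t6 -0.307
```

Call:
servo_tool:
  series:
    - [[1,0,0,0,0,0,-1.5],[1,0,0,0,0,0,-3]]

```text
time_s: 20.0
ee_pos: [0.5919, -0.0488, 0.1903]
orientation: [[0.989, 0.148, 0.002], [0.148, -0.989, 0.001], [0.002, -0.001, -1.0]]
wrist_force: [3.0, 4.2, 4.5]
width: 0.0404
```

```bash
python3 s.py; python3 jm.py z >/dev/null
python3 - <<'E'
from h import *
a=load('wrist')['color'][...,::-1]; b=load('scene')['color'][...,::-1]
cv2.imwrite('pics/z2.png',np.hstack([cv2.resize(a[80:300,150:512],(500,304),interpolation=2),cv2.resize(b[190:240,255:304],(298,304),interpolation=2)]))
E
```

```text
20.0 [ 0.5919 -0.0488  0.1903] 8.48 [-12.6  22.6   2.2  69.5   0.1  68.9] F [3.04 4.23 4.46] T [ 0.986 -0.476  0.161] w 0.0404 t6 -0.292
```

View pics/z2.png

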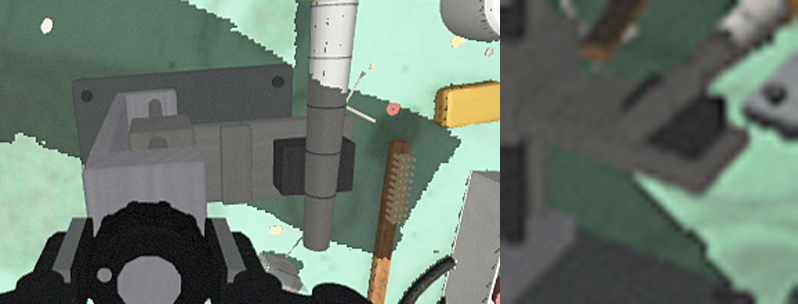

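The left panel shows the mandrel over the middle of the block (block 273–355, mandrel about 305–340). I'll cross-check the rise using the wrist depth of the block's flat.

Run:
```python
from h import *
from cone import fit
p,tip=fit('wrist'); e=np.array([np.cos(p[1]),np.sin(p[1])]);f=np.array([-e[1],e[0]])
W=cloud(load('wrist')).reshape(-1,3); W=W[~np.isnan(W[:,0])]
t=(W[:,:2]-tip)@e-p[0]; s=(W[:,:2]-tip)@f
for x in np.arange(-.030,.026,.002):
    m=(abs(t-x)<.001)&(s>.030)&(s<.047)&(W[:,2]>.09)
    if m.sum()>5: print(round(x,3),m.sum(),np.percentile(W[m,2],[10,50,90]).round(4))
m=(abs(W[:,2]-.128)<.004)&(t>-.03)&(t<-.01)&(s>0)&(s<.08); print('V y-extent',np.percentile(s[m],[1,99]).round(4))
m=(abs(W[:,2]-.1125)<.0025)&(t<-.02)&(t>-.06)&(s>0)&(s<.08);print('table z',np.median(W[m,2]),m.sum())
```

```text
wrist 3794 offset mm -0.15 yaw 10.89 axis z 0.1327 tip s min [0.0017 0.0027] rms 0.00068
-0.03 34 [0.1126 0.1151 0.1161]
-0.028 57 [0.111  0.1116 0.1125]
-0.026 54 [0.1105 0.1113 0.1123]
-0.024 60 [0.1106 0.1114 0.1121]
-0.022 60 [0.1108 0.1115 0.1123]
-0.02 57 [0.1106 0.1115 0.1123]
-0.018 211 [0.1114 0.1194 0.1283]
-0.016 72 [0.128  0.129  0.1297]
-0.014 67 [0.1285 0.129  0.1297]
-0.012 67 [0.1283 0.1291 0.1299]
-0.01 62 [0.1283 0.1291 0.1298]
-0.008 96 [0.1284 0.1294 0.1342]
-0.006 161 [0.1282 0.1361 0.138 ]
-0.004 84 [0.1379 0.139  0.1399]
-0.002 78 [0.1389 0.14   0.1404]
0.0 76 [0.1392 0.1404 0.141 ]
0.002 62 [0.1392 0.14   0.1407]
0.004 53 [0.1386 0.1391 0.1397]
0.006 29 [0.1364 0.1374 0.1385]
0.01 28 [0.1287 0.1294 0.1299]
0.012 65 [0.1282 0.1291 0.1297]
0.014 69 [0.1282 0.129  0.13  ]
0.016 64 [0.1282 0.1291 0.1298]
0.018 34 [0.1278 0.1287 0.1295]
V y-extent [0.029  0.0542]
table z 0.11167872000373227 1767
```

The block has risen 13.4 mm, matching 199° of knob, and the geometry says contact is just made or up to about 0.7 mm past. I'll repeat the torque readings at this angle with small back-and-forth turns.

Call:
servo_tool:
  series:
    - [[1,0,0,0,0,0,2],[1,0,0,0,0,0,4],[1,0,0,0,0,0,2],[1,0,0,0,0,0,0]]

```text
time_s: 20.65
ee_pos: [0.5919, -0.0488, 0.1903]
orientation: [[0.989, 0.147, 0.002], [0.147, -0.989, 0.001], [0.002, -0.001, -1.0]]
wrist_force: [3.0, 5.8, 5.5]
width: 0.04
```

```bash
python3 s.py
```

```text
20.65 [ 0.5919 -0.0488  0.1903] 8.47 [-12.6  22.6   2.2  69.5   0.1  68.9] F [2.98 5.77 5.48] T [ 0.907 -0.496  0.184] w 0.04 t6 -0.46
```

Call:
servo_tool:
  series:
    - [[1,0,0,0,0,0,2],[1,0,0,0,0,0,4],[1,0,0,0,0,0,2],[1,0,0,0,0,0,0]]

```text
time_s: 21.15
ee_pos: [0.5919, -0.0488, 0.1903]
orientation: [[0.989, 0.147, 0.002], [0.147, -0.989, 0.001], [0.002, -0.001, -1.0]]
wrist_force: [3.1, 4.8, 5.1]
width: 0.0405
```

```bash
python3 s.py
```

```text
21.15 [ 0.5919 -0.0488  0.1903] 8.47 [-12.6  22.6   2.2  69.5   0.1  68.9] F [3.14 4.78 5.11] T [ 0.904 -0.522  0.142] w 0.0405 t6 -0.46
```

Call:
servo_tool:
  series:
    - [[1,0,0,0,0,0,2],[1,0,0,0,0,0,4],[1,0,0,0,0,0,2],[1,0,0,0,0,0,0]]

```text
time_s: 21.65
ee_pos: [0.5919, -0.0488, 0.1903]
orientation: [[0.989, 0.147, 0.002], [0.147, -0.989, 0.001], [0.002, -0.001, -1.0]]
wrist_force: [2.9, 4.1, 5.6]
width: 0.0403
```

```bash
python3 s.py
```

```text
21.65 [ 0.5919 -0.0488  0.1903] 8.47 [-12.6  22.6   2.2  69.5   0.1  68.9] F [2.93 4.09 5.59] T [ 0.925 -0.546  0.155] w 0.0403 t6 -0.46
```

Call:
servo_tool:
  series:
    - [[1,0,0,0,0,0,2],[1,0,0,0,0,0,4],[1,0,0,0,0,0,2],[1,0,0,0,0,0,0]]

```text
time_s: 22.15
ee_pos: [0.5919, -0.0488, 0.1903]
orientation: [[0.989, 0.147, 0.002], [0.147, -0.989, 0.001], [0.002, -0.001, -1.0]]
wrist_force: [3.3, 4.3, 6.3]
width: 0.0402
```

```bash
python3 s.py
```

```text
22.15 [ 0.5919 -0.0488  0.1903] 8.47 [-12.6  22.6   2.2  69.5   0.1  68.9] F [3.3  4.33 6.26] T [ 0.835 -0.467  0.153] w 0.0402 t6 -0.46
```

Call:
servo_tool:
  series:
    - [[1,0,0,0,0,0,6],[1,0,0,0,0,0,15],[1,0,0,0,0,0,24],[1,0,0,0,0,0,30],[1,0,0,0,0,0,28],[1,0,0,0,0,0,26]]

```text
time_s: 22.9
ee_pos: [0.5916, -0.049, 0.1902]
orientation: [[0.825, 0.566, 0.001], [0.566, -0.825, 0.001], [0.001, 0.0, -1.0]]
wrist_force: [0.1, 3.4, 6.5]
width: 0.0405
```

```bash
python3 s.py
```

```text
22.9 [ 0.5916 -0.049   0.1902] 34.46 [-12.6  22.6   2.2  69.5   0.1  42.9] F [0.12 3.43 6.45] T [ 0.654 -0.061  0.053] w 0.0405 t6 -0.521
```

Call:
servo_tool:
  series:
    - [[1,0,0,0,0,0,2],[1,0,0,0,0,0,4],[1,0,0,0,0,0,2],[1,0,0,0,0,0,0]]

```text
time_s: 23.4
ee_pos: [0.5915, -0.049, 0.1903]
orientation: [[0.825, 0.566, 0.001], [0.566, -0.825, 0.001], [0.001, 0.0, -1.0]]
wrist_force: [1.0, 3.0, 6.6]
width: 0.0399
```

```bash
python3 s.py
```

```text
23.4 [ 0.5915 -0.049   0.1903] 34.46 [-12.6  22.6   2.2  69.5   0.1  42.9] F [0.98 3.02 6.56] T [ 0.659 -0.08   0.071] w 0.0399 t6 -0.498
```

Call:
servo_tool:
  series:
    - [[1,0,0,0,0,0,2],[1,0,0,0,0,0,4],[1,0,0,0,0,0,2],[1,0,0,0,0,0,0]]

```text
time_s: 23.9
ee_pos: [0.5915, -0.049, 0.1903]
orientation: [[0.825, 0.566, 0.001], [0.566, -0.825, 0.001], [0.001, 0.0, -1.0]]
wrist_force: [-0.1, 3.6, 7.0]
width: 0.0402
```

```bash
python3 s.py
```

```text
23.9 [ 0.5915 -0.049   0.1903] 34.46 [-12.6  22.6   2.2  69.5   0.1  42.9] F [-0.06  3.6   6.99] T [ 0.663 -0.079  0.081] w 0.0402 t6 -0.498
```

Torque at this angle averages 0.159 against a free-running baseline of 0.077. That means about 20 N, so contact began around az 24. I'll go to az 17.5 (about 8 N) and check with repeats.

Call:
servo_tool:
  series:
    - [[1,0,0,0,0,0,-5],[1,0,0,0,0,0,-10],[1,0,0,0,0,0,-13],[1,0,0,0,0,0,-15],[1,0,0,0,0,0,-17]]

```text
time_s: 24.52
ee_pos: [0.5917, -0.0489, 0.1903]
orientation: [[0.954, 0.3, 0.002], [0.3, -0.954, 0.001], [0.002, -0.0, -1.0]]
wrist_force: [1.8, 3.5, 5.7]
width: 0.0401
```

```bash
python3 s.py
```

```text
24.525 [ 0.5917 -0.0489  0.1903] 17.46 [-12.6  22.6   2.2  69.5   0.1  59.9] F [1.75 3.53 5.73] T [ 0.82 -0.31  0.14] w 0.0401 t6 -0.452
```

Call:
servo_tool:
  series:
    - [[1,0,0,0,0,0,2],[1,0,0,0,0,0,4],[1,0,0,0,0,0,2],[1,0,0,0,0,0,0]]

```text
time_s: 25.02
ee_pos: [0.5918, -0.0489, 0.1903]
orientation: [[0.954, 0.3, 0.002], [0.3, -0.954, 0.001], [0.002, -0.0, -1.0]]
wrist_force: [0.4, 4.5, 6.3]
width: 0.0403
```

```bash
python3 s.py
```

```text
25.025 [ 0.5918 -0.0489  0.1903] 17.46 [-12.6  22.6   2.2  69.5   0.1  59.9] F [0.44 4.53 6.28] T [ 0.803 -0.363  0.105] w 0.0403 t6 -0.48
```

Call:
servo_tool:
  series:
    - [[1,0,0,0,0,0,2],[1,0,0,0,0,0,4],[1,0,0,0,0,0,2],[1,0,0,0,0,0,0]]

```text
time_s: 25.52
ee_pos: [0.5918, -0.0489, 0.1903]
orientation: [[0.954, 0.3, 0.002], [0.3, -0.954, 0.001], [0.002, -0.0, -1.0]]
wrist_force: [1.9, 4.9, 5.8]
width: 0.0398
```

```bash
python3 s.py
```

```text
25.525 [ 0.5918 -0.0489  0.1903] 17.46 [-12.6  22.6   2.2  69.5   0.1  59.9] F [1.88 4.86 5.84] T [ 0.805 -0.305  0.162] w 0.0398 t6 -0.48
```

Call:
servo_tool:
  series:
    - [[1,0,0,0,0,0,2],[1,0,0,0,0,0,4],[1,0,0,0,0,0,2],[1,0,0,0,0,0,0]]

```text
time_s: 26.02
ee_pos: [0.5917, -0.0489, 0.1903]
orientation: [[0.954, 0.3, 0.002], [0.3, -0.954, 0.001], [0.002, -0.0, -1.0]]
wrist_force: [2.5, 4.0, 5.6]
width: 0.0401
```

```bash
python3 s.py
```

```text
26.025 [ 0.5917 -0.0489  0.1903] 17.46 [-12.6  22.6   2.2  69.5   0.1  59.9] F [2.51 3.97 5.62] T [ 0.886 -0.273  0.066] w 0.0401 t6 -0.48
```

Call:
servo_tool:
  series:
    - [[1,0,0,0,0,0,2],[1,0,0,0,0,0,4],[1,0,0,0,0,0,2],[1,0,0,0,0,0,0]]

```text
time_s: 26.52
ee_pos: [0.5918, -0.0489, 0.1903]
orientation: [[0.954, 0.3, 0.002], [0.3, -0.954, 0.001], [0.002, -0.0, -1.0]]
wrist_force: [2.6, 4.1, 6.2]
width: 0.0398
```

```bash
python3 s.py
```

```text
26.525 [ 0.5918 -0.0489  0.1903] 17.46 [-12.6  22.6   2.2  69.5   0.1  59.9] F [2.63 4.14 6.22] T [ 0.771 -0.345  0.083] w 0.0398 t6 -0.48
```

Call:
servo_tool:
  series:
    - [[1,0,0,0,0,0,2],[1,0,0,0,0,0,4],[1,0,0,0,0,0,2],[1,0,0,0,0,0,0]]

```text
time_s: 27.02
ee_pos: [0.5917, -0.0489, 0.1903]
orientation: [[0.954, 0.3, 0.002], [0.3, -0.954, 0.001], [0.002, -0.0, -1.0]]
wrist_force: [1.8, 3.5, 6.2]
width: 0.0401
```

```bash
python3 s.py
```

```text
27.025 [ 0.5917 -0.0489  0.1903] 17.46 [-12.6  22.6   2.2  69.5   0.1  59.9] F [1.84 3.5  6.24] T [ 0.859 -0.312  0.126] w 0.0401 t6 -0.48
```

The mean is 0.114, about 9 N (±4), as the linear model predicts. I'll ease off the side load, open the fingers and lift clear.

Call:
servo_tool:
  series:
    - [[1,0.0003,0.0005,0,0,0,0],[1,0.0003,0.0005,0,0,0,0],[-1,0.0003,0.0005,0,0,0,0],[-1,0.0003,0.0005,0,0,0,0],[-1,0.0003,0.0005,0,0,0,0],[-1,0.0003,0.0005,0,0,0,0],[-1,0.0003,0.0005,0.03,0,0,0],[-1,0.0003,0.0005,0.06,0,0,0],[-1,0.0003,0.0005,0.075,0,0,0],[-1,0.0003,0.0005,0.075,0,0,0]]

```text
time_s: 28.28
ee_pos: [0.5919, -0.049, 0.2655]
orientation: [[0.954, 0.301, 0.002], [0.301, -0.954, -0.0], [0.001, 0.001, -1.0]]
wrist_force: [0.3, -0.5, -0.4]
width: 0.0853
```

```bash
python3 jm.py f
python3 - <<'E'
from h import *
from cone import fit
p,tip=fit('wrist'); e=np.array([np.cos(p[1]),np.sin(p[1])]);f=np.array([-e[1],e[0]])
W=cloud(load('wrist')).reshape(-1,3); W=W[~np.isnan(W[:,0])]
t=(W[:,:2]-tip)@e-p[0]; s=(W[:,:2]-tip)@f
for nm,m in (('lipL',(t>-.017)&(t<-.010)&(s>.03)&(s<.048)&(abs(W[:,2]-.128)<.005)),('lipR',(t<.016)&(t>.011)&(s>.03)&(s<.048)&(abs(W[:,2]-.128)<.005)),('knobtop',(np.hypot(W[:,0]-.592,W[:,1]+.049)<.025)&(W[:,2]>.214))):
    q=W[m]; print(nm,len(q),np.median(q[:,2]).round(4)); 
    if nm=='knobtop':
        print(cv2.minAreaRect(q[:,:2].astype(np.float32)*1000), np.polyfit(q[:,0],q[:,2],1).round(3),np.polyfit(q[:,1],q[:,2],1).round(3), 't',t[m].mean().round(4))
m=(abs(W[:,2]-.128)<.004)&(abs(t)<.025)&(s>.02)&(s<.06)&(abs(t)>.009); print('V block t',np.percentile(t[m],[1,99]).round(4),'s',np.percentile(s[m],[1,99]).round(4))
m=(abs(W[:,2]-.190)<.004)&(np.hypot(W[:,0]-.592,W[:,1]+.049)<.05); print('block',cv2.minAreaRect(W[m][:,:2].astype(np.float32)*1000))
a=load('wrist')['color'][...,::-1]; b=load('scene')['color'][...,::-1]
cv2.imwrite('pics/f2.png',np.hstack([cv2.resize(a,(480,360)),cv2.copyMakeBorder(cv2.resize(b[150:260,210:340],(320,271)),0,89,0,0,0)]))
E
```

```text
28.275 [ 0.5919 -0.049   0.2655] 17.5 [-12.6  21.7  12.3  80.6  -0.   59.9] [ 0.31 -0.48 -0.44] [-0.025  0.003  0.016]
wrist mandrel 1858 tipy -0.0674 ((672.6807861328125, -19.151226043701172), (16.973379135131836, 102.07647705078125), 10.549609184265137) line [-0.2003  0.6682] ztop [0.1385 0.1402]
wrist knob 2893 ((592.7947998046875, -47.6231575012207), (40.883785247802734, 40.888580322265625), 78.22166442871094)
scene mandrel 166 tipy -0.0711 ((671.3974609375, -20.699668884277344), (15.911857604980469, 103.54132080078125), 9.163451194763184) line [-0.175   0.6702] ztop [0.1393 0.1413]
scene knob 148 ((591.18994140625, -51.19586181640625), (39.099021911621094, 36.51734161376953), 1.6977202892303467)
wrist 1984 offset mm -0.23 yaw 10.88 axis z 0.1324 tip s min [0.0018 0.0025] rms 0.0007
lipL 135 0.1283
lipR 91 0.1283
knobtop 8333 0.3432
((592.4356689453125, -47.907588958740234), (41.99826431274414, 40.97744369506836), 15.576815605163574) [-0.978  0.881] [4.339 0.48 ] t -0.0861
V block t [-0.0179  0.0179] s [0.0298 0.0554]
block ((592.7628173828125, -47.52569580078125), (44.03312683105469, 58.01888656616211), 13.011746406555176)
```

View pics/f2.png

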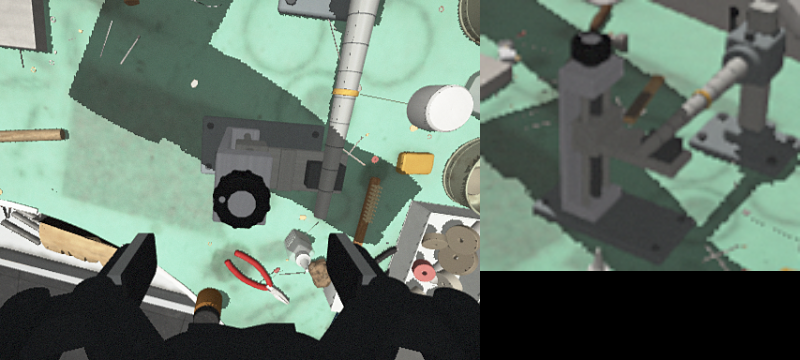

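The V-block is centred under the mandrel (edges at -17.9 and +17.9 mm), about 40 mm from the tip and level with contact. The bystanders haven't moved. There is time left, so I'll regrip and average more torque readings to confirm the force.

Call:
servo_tool:
  series:
    - [[-1,0,0,-0.03,0,0,0],[-1,0,0,-0.06,0,0,0],[-1,0,0,-0.073,0,0,0],[-1,0,0,-0.075,0,0,0],[-1,0,0,-0.075,0,0,0],[1,0,0,-0.075,0,0,0],[1,0,0,-0.075,0,0,0],[1,0,0,-0.075,0,0,0],[1,0,0,-0.075,0,0,0],[1,0,0,-0.075,0,0,0],[1,0,0,-0.075,0,0,0],[1,0,0,-0.075,0,0,2],[1,0,0,-0.075,0,0,4],[1,0,0,-0.075,0,0,2],[1,0,0,-0.075,0,0,0]]
  squeeze: 30

```text
time_s: 30.3
ee_pos: [0.5919, -0.0488, 0.1903]
orientation: [[0.954, 0.3, 0.001], [0.3, -0.954, -0.0], [0.001, 0.0, -1.0]]
wrist_force: [1.8, 0.9, 5.1]
width: 0.0403
```

```bash
python3 s.py
```

```text
30.3 [ 0.5919 -0.0488  0.1903] 17.44 [-12.6  22.6   2.2  69.5   0.   60. ] F [1.79 0.94 5.12] T [ 0.323 -0.294  0.077] w 0.0403 t6 -0.492
```

Call:
servo_tool:
  series:
    - [[1,0,0,0,0,0,2],[1,0,0,0,0,0,4],[1,0,0,0,0,0,2],[1,0,0,0,0,0,0]]

```text
time_s: 30.8
ee_pos: [0.5919, -0.0489, 0.1903]
orientation: [[0.954, 0.3, 0.001], [0.3, -0.954, -0.0], [0.001, 0.0, -1.0]]
wrist_force: [3.0, 1.9, 4.9]
width: 0.0401
```

```bash
python3 s.py
```

```text
30.8 [ 0.5919 -0.0489  0.1903] 17.44 [-12.6  22.6   2.2  69.5   0.   60. ] F [3.01 1.95 4.92] T [ 0.289 -0.311  0.135] w 0.0401 t6 -0.492
```

Call:
servo_tool:
  series:
    - [[1,0,0,0,0,0,2],[1,0,0,0,0,0,4],[1,0,0,0,0,0,2],[1,0,0,0,0,0,0]]

```text
time_s: 31.3
ee_pos: [0.5919, -0.0488, 0.1903]
orientation: [[0.954, 0.3, 0.001], [0.3, -0.954, -0.0], [0.001, 0.0, -1.0]]
wrist_force: [2.1, 0.4, 6.2]
width: 0.0399
```

```bash
python3 s.py
```

```text
31.3 [ 0.5919 -0.0488  0.1903] 17.45 [-12.6  22.6   2.2  69.5   0.   60. ] F [2.09 0.42 6.16] T [ 0.26  -0.344  0.113] w 0.0399 t6 -0.492
```

Call:
servo_tool:
  series:
    - [[1,0,0,0,0,0,2],[1,0,0,0,0,0,4],[1,0,0,0,0,0,2],[1,0,0,0,0,0,0]]

```text
time_s: 31.8
ee_pos: [0.5919, -0.0488, 0.1903]
orientation: [[0.954, 0.3, 0.001], [0.3, -0.954, -0.0], [0.001, 0.0, -1.0]]
wrist_force: [1.7, 1.5, 5.0]
width: 0.04
```

```bash
python3 s.py
```

```text
31.8 [ 0.5919 -0.0488  0.1903] 17.45 [-12.6  22.6   2.2  69.5   0.   60. ] F [1.67 1.49 5.03] T [ 0.307 -0.369  0.11 ] w 0.04 t6 -0.492
```

Call:
servo_tool:
  series:
    - [[1,0,0,0,0,0,2],[1,0,0,0,0,0,4],[1,0,0,0,0,0,2],[1,0,0,0,0,0,0]]

```text
time_s: 32.3
ee_pos: [0.5919, -0.0488, 0.1903]
orientation: [[0.954, 0.3, 0.001], [0.3, -0.954, -0.0], [0.001, 0.0, -1.0]]
wrist_force: [0.4, 1.4, 6.0]
width: 0.04
```

```bash
python3 s.py
```

```text
32.3 [ 0.5919 -0.0488  0.1903] 17.45 [-12.6  22.6   2.2  69.5   0.   60. ] F [0.39 1.37 5.99] T [ 0.19  -0.333  0.081] w 0.04 t6 -0.492
```

Call:
servo_tool:
  series:
    - [[1,0,0,0,0,0,2],[1,0,0,0,0,0,4],[1,0,0,0,0,0,2],[1,0,0,0,0,0,0]]

```text
time_s: 32.8
ee_pos: [0.5919, -0.0488, 0.1903]
orientation: [[0.954, 0.3, 0.001], [0.3, -0.954, -0.0], [0.001, 0.0, -1.0]]
wrist_force: [2.4, 0.8, 5.7]
width: 0.0398
```

```bash
python3 s.py
```

```text
32.8 [ 0.5919 -0.0488  0.1903] 17.45 [-12.6  22.6   2.2  69.5   0.   60. ] F [2.38 0.83 5.72] T [ 0.229 -0.387  0.083] w 0.0398 t6 -0.492
```

Call:
servo_tool:
  series:
    - [[1,0,0,0,0,0,2],[1,0,0,0,0,0,4],[1,0,0,0,0,0,2],[1,0,0,0,0,0,0]]

```text
time_s: 33.3
ee_pos: [0.5919, -0.0488, 0.1903]
orientation: [[0.954, 0.3, 0.001], [0.3, -0.954, -0.0], [0.001, 0.0, -1.0]]
wrist_force: [1.2, 0.7, 5.3]
width: 0.0401
```

```bash
python3 s.py
```

```text
33.3 [ 0.5919 -0.0488  0.1903] 17.45 [-12.6  22.6   2.2  69.5   0.   60. ] F [1.24 0.73 5.33] T [ 0.261 -0.363  0.099] w 0.0401 t6 -0.492
```

Call:
servo_tool:
  series:
    - [[1,0,0,0,0,0,2],[1,0,0,0,0,0,4],[1,0,0,0,0,0,2],[1,0,0,0,0,0,0]]

```text
time_s: 33.8
ee_pos: [0.5919, -0.0488, 0.1903]
orientation: [[0.954, 0.3, 0.001], [0.3, -0.954, -0.0], [0.001, 0.0, -1.0]]
wrist_force: [1.5, 0.7, 5.9]
width: 0.0399
```

```bash
python3 s.py
```

```text
33.8 [ 0.5919 -0.0488  0.1903] 17.45 [-12.6  22.6   2.2  69.5   0.   60. ] F [1.45 0.67 5.88] T [ 0.28  -0.328  0.155] w 0.0399 t6 -0.492
```

Over 14 readings the mean is 0.110 N m. That gives 8.5 N against my measured baseline, but only 2.5 N against the nominal 0.10 friction, and the slope is 1.36 N/deg either way. Another 2° puts the force at about 5–11 N on both readings, so I'll add that and release.

Call:
servo_tool:
  series:
    - [[1,0,0,0,0,0,-1],[1,0,0,0,0,0,-2],[1,0,0,0,0,0,-2],[-1,0,0,0,0,0,-2],[-1,0,0,0,0,0,-2],[-1,0,0,0,0,0,-2],[-1,0,0,0,0,0,-2],[-1,0,0,0.03,0,0,-2],[-1,0,0,0.06,0,0,-2],[-1,0,0,0.09,0,0,-2],[-1,0,0,0.1,0,0,-2],[-1,0,0,0.1,0,0,-2],[-1,0,0,0.1,0,0,-2],[-1,0,0,0.1,0,0,-2]]

```text
time_s: 35.55
ee_pos: [0.5912, -0.0488, 0.2889]
orientation: [[0.964, 0.267, -0.001], [0.267, -0.964, 0.0], [-0.001, -0.001, -1.0]]
wrist_force: [-0.1, -0.1, -0.5]
width: 0.0853
```

```bash
python3 jm.py g|head -1
python3 - <<'E'
from h import *
from cone import fit
p,tip=fit('wrist'); e=np.array([np.cos(p[1]),np.sin(p[1])]);f=np.array([-e[1],e[0]])
W=cloud(load('wrist')).reshape(-1,3); W=W[~np.isnan(W[:,0])]
t=(W[:,:2]-tip)@e-p[0]; s=(W[:,:2]-tip)@f
m=(abs(W[:,2]-.128)<.004)&(abs(t)<.025)&(s>.02)&(s<.06)&(abs(t)>.009); print('V block t',np.percentile(t[m],[1,99]).round(4),'s',np.percentile(s[m],[1,99]).round(4),'lip z',np.median(W[m,2]).round(4))
E
```

```text
35.55 [ 0.5912 -0.0488  0.2889] 15.5 [-12.6  21.7  16.1  84.4  -0.   61.9] [-0.1  -0.06 -0.51] [-0.018  0.052  0.017]
wrist 1708 offset mm -0.15 yaw 10.95 axis z 0.1324 tip s min [0.0019 0.0029] rms 0.00072
V block t [-0.0179  0.0179] s [0.0298 0.0556] lip z 0.1283
```

```bash
python3 -c "
from rig import env
print(env.hand_in(), env.observe()['time_s'])"
```

```text
the job is handed in; nothing more can be done
the job is handed in; nothing more can be done
```

The jack is standing under the thin end of the mandrel with its V raised against it, and I handed the job in at about 36 s of the 72 s. I carried it by its column block, set it down, turned the knob about 192° clockwise, let go and lifted clear.

**Last checks from the wrist camera:**
- **Centring:** the block's edges are at -17.9 and +17.9 mm from the mandrel's axis, so it is centred to well under 1 mm.
- **Position along the mandrel:** the middle of the V is about 40 mm from the end face.
- **Direction:** the jack runs along the mandrel within about 2° (limit is about 7°).
- **Gripper:** open and clear of everything, with wrist force about zero.
- **Other things:** none looked moved in the pictures; I did not measure their positions.

**Less certain:**
- **Press force:** I could only infer it from noisy wrist torque, and I estimate 5–11 N. My measured free-running torque was about 0.076 N m, against the stated 0.10, and the two baselines give different forces. I set the final angle so both stay within 1–15 N, but took no torque reading after the last 2°.
- **Highest force:** while finding the contact the V probably reached 15–20 N briefly, below the 50 N limit.
- **Side view disagreed:** before I released the jack, the scene camera put the V about 2.6 mm off the mandrel's axis. I went with the wrist camera, which saw both parts in one picture.

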